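# Hang the rinsed contrast beaker on the free drying peg

### The job

Three steel contrast beakers belong on the drying stand, and one has just been rinsed and still lies on the sloped draining rest. Turn it mouth down and put it over whichever peg of the stand is still empty, lowering it gently in the hand until its whole rim sits on the plate, and only then let go. Leave the two beakers that are already drying, and the other things on the desk, where they are.

Things in the scene. Friction and masses are not known exactly. Their poses are not given: they have to be found in the camera images.
- beaker: the rinsed beaker to hang up: a plain straight steel cylinder 62 mm in outer diameter, 110 mm high, wall 3 mm (56 mm inside), closed bottom 4 mm thick, about 0.16 kg. Origin: centre of the outside of its bottom; z axis along the beaker towards the open mouth. At the start it lies on the draining rest, axis 30 degrees from level, mouth at the lower end.
- beaker_rim (a point): centre of the beaker's open mouth, in the plane of the rim, 110 mm from its origin along its z axis
- rest: fixed sloped draining rest: two parallel steel rods of 10 mm diameter, 34 mm apart (centres), sloping down 30 degrees towards its +x, on a white foot 190 mm (x) by 100 mm (y) by 6 mm; a low crossbar stops the beaker at the lower end. Fingers pass freely down beside beaker and rods. Origin: centre of the foot's underside, z up; place and bearing vary.
- stand: fixed white drying stand: a plate 110 mm (x) by 370 mm (y) by 12 mm with three identical upright pegs in a row along its y axis, 130 mm apart. Each peg is a 24 mm shaft with a rounded 36 mm head and stands 77 mm above the plate's upper face. Two carry beakers, one is empty. Origin: centre of the plate's underside, z up.
- peg0 (a point): foot of the peg at y = -130 mm of the stand: on the peg's axis at the plate's upper face, 12 mm above the desk
- peg1 (a point): foot of the peg at y = 0 mm of the stand: on the peg's axis at the plate's upper face, 12 mm above the desk
- peg2 (a point): foot of the peg at y = 130 mm of the stand: on the peg's axis at the plate's upper face, 12 mm above the desk
- other1: a beaker like the first (62 mm diameter, 110 mm high), already drying mouth down over one of the pegs, loose. Origin: centre of the outside of its closed bottom, now on top; z axis towards its mouth, so down
- other2: a shorter beaker (62 mm diameter, 90 mm high), already drying mouth down over another of the pegs, loose. Origin: centre of the outside of its closed bottom, now on top; z axis down
- mouse: bystander: grey computer mouse 110 x 60 x 34 mm; origin under its centre
- disc_tub: bystander: open spindle of discs, 132 mm diameter, 74 mm high; origin under its centre
- gel_bottle: bystander: closed white gel bottle, 60 mm diameter, 160 mm high, standing; origin under its centre
Mind the look-alikes: they are no part of the job. Leave any turquoise look-alike of the beaker alone.

How it is judged:
By the outcome, as a careful person would: the job done as asked, in the order asked, and still so for the second after the job is handed in, with the robot touching nothing.
It also fails if it takes over 38 s, if anything falls off the work surface, if the arm or the gripper's body presses on something with over 40 N, if the wrist force passes 120 N, or if a joint passes its speed limit or range.

### The arm

A 6-joint arm with a two-finger parallel gripper is mounted at the origin on the work surface. World frame = base frame: x ahead of the robot, y to its left, z up, the work surface at z = 0. Lengths are in m, angles in rad, forces in N, time in s.
With the tool pointing down it reaches from about 0.275 to 0.875 m from the base axis. Payload 12.5 kg.
Tool frame: the origin (TCP) lies on the centre line of the jaws, within the pads' length; the fingertips stand 25 mm ahead of it and the grasp point (between the pads) lies 6 mm ahead of it (bot.finger_overhang is the distance from the TCP to the fingertips, in m); z points along the fingers, y is the direction in which the jaws open and shut (so a half turn about z gives the same grasp; the last joint's range is limited). The gripper opens to 85 mm and grips with 20 to 120 N. Pads are 22 mm wide; open, the fingers measure 114 mm over their backs; the gripper's body (76 mm by 85 mm) begins 54 mm behind the grasp point. The pads swing forward as they close: fully open they stand 13 mm farther back than shut.
Start: joints at [-1.294, 0.351, 1.652, -0, 1.139, -0.085], TCP at [0.195, -0.514, 0.256] pointing down, gripper open.
Joint ranges: [-2.75, 2.75], [-0.79, 2.1], [0.01, 2.65], [-1.57, 4.71], [0.07, 3.14], [-2.87, 2.87]. Speed limits (rad/s): [2.22, 2.22, 2.79, 3.14, 3.14, 3.14].

### API

Orientations are given as a unit quaternion [w, x, y, z].
In Python, from bench import bot, cams gives the robot as it stands. The module is installed in compiled form; this text tells all that it offers.
- The arm moves only by the shell command python3 -m crank 'ROWS' [FORCE]. ROWS is text: rows parted by semicolons, each of 7 numbers parted by spaces: the turn, a rotation vector about the tool's x, y, z in degrees, then the shift along the tool's x, y, z in cm, then the gripper command: -1 is fully open, 1 is shut, values between are in proportion. In form: ax ay az tx ty tz claw; .... A call has 1 to 8 rows; each row is the pose to reach, as a shift and turn from the pose measured when the call began, along the tool's axes at that moment; what a row does not reach only later rows make up. A row lasts 1/12 s, in which the tool goes at most 41.7 mm and 7.16 degrees, less where a joint would pass 70% of its speed; a pose out of reach is approached as far as the arm can. A call with a gripper value outside its range is refused whole. The fingers move at their own pace and stop on an object; FORCE is the grip in N (left out, the last holds). Time passes only in rows, so rows that repeat a pose let the fingers close. It gives the time, the measured TCP pose, the force and the opening at its end, in the units of the state.
- bot.read_state(): the state, without advancing time (a new reading comes with each control period).
- cams.camera(name): name is "scene" or "top" or "wrist"; returns a dict with "pixels" (400x640x3 uint8, red, green, blue), "camera_matrix" (3x3 intrinsics, pixels), "dist" ([k1, k2, p1, p2, k3] as OpenCV has them; the pictures are not rectified), "pose" (4x4, takes a point from camera to world coordinates). Camera axes: x right, y up, looking along -z (the intrinsics and any distortion apply to the point x, -y, -z); pixel columns grow to the right and rows downward; lengths in m; the calibration is good to about 2 mm. A picture is of the moment at which its call begins. There is no depth.
- bot.job_done(): hands the job in, once; it reports no verdict.
Trained networks look in the newest picture that a camera, given by its name, has taken for a name from the list of things; names that differ only in an ending like _2 or _b are one class to them, and where a whole thing is asked for, a point or a joint stands for the part that bears it (a point fixed in the world has none). Each returns a list of dicts, best first, with "conf" (0 to 1); they miss things now and then, are a little off and sometimes report something else, mostly with a low value. They report only what shows in the picture. A call takes as long as a camera call. They do not tell look-alikes from the thing itself.
- cams.spot_in(camera, query): "box" ([left, top, right, bottom] as shares, 0 to 1, of the picture: columns of its width, rows of its height, round what is visible of it).
- cams.mark_of(camera, query): "at" ([column, row] as shares, 0 to 1, of the picture: columns of its width, rows of its height: a listed point, or the origin of a listed thing).
The state is a dict: "t": time; "joint_positions": joint angles; "joint_velocities": joint speeds; "joint_efforts": joint torques, N m; "eef_pos": TCP position; "eef_rot": TCP orientation; "contact_force": force on the tool from outside, world axes, zero at the start; "torque": the same for the moment, N m; "gripper_width": finger opening in m.
Only numpy, scipy, OpenCV 4.12 (cv2) and the standard library are available. Lean on these libraries where they do the work, as an engineer would, in place of code of your own. Each camera call takes 0.05 s, during which the arm holds its last target. There are 200 camera calls.

## Working session

There is one attempt and no reset: what is moved stays moved. The work goes in short steps, Python scripts to look and compute and a shell command to move; the robot and the scene stay as the last step left them, time stands still between calls to the robot, and variables do not carry over. Pictures are saved under pics/ and viewed, about 8 in all and at most 12, crops included, and the job is handed in when it is done.

```bash
mkdir -p pics; cat > h.py <<'E'
import numpy as np, cv2
from bench import bot, cams
from scipy.spatial.transform import Rotation as R
def snap(n,fn=None):
    c=cams.camera(n)
    if fn: cv2.imwrite('pics/'+fn,cv2.cvtColor(c['pixels'],cv2.COLOR_RGB2BGR))
    return c
def ray(c,px):
    p=cv2.undistortPoints(np.array([[px]],float),c['camera_matrix'],np.array(c['dist'],float))[0,0]
    P=np.array(c['pose']); d=P[:3,:3]@np.array([p[0],-p[1],-1.]); return P[:3,3],d/np.linalg.norm(d)
def onz(c,px,z):
    o,d=ray(c,px); return o+d*(z-o[2])/d[2]
def proj(c,X):
    P=np.array(c['pose']); q=(np.atleast_2d(X)-P[:3,3])@P[:3,:3]; q=q*[1,-1,-1]
    return cv2.projectPoints(q,np.zeros(3),np.zeros(3),c['camera_matrix'],np.array(c['dist'],float))[0][:,0]
def tri(a,pa,b,pb):
    o1,d1=ray(a,pa);o2,d2=ray(b,pb)
    s=np.linalg.lstsq(np.c_[d1,-d2],o2-o1,rcond=None)[0]
    A=o1+d1*s[0];B=o2+d2*s[1]; return (A+B)/2,np.linalg.norm(A-B)
def tool():
    s=bot.read_state(); q=s['eef_rot']; return np.array(s['eef_pos']),R.from_quat([q[1],q[2],q[3],q[0]]),s
E
cat > a.py <<'E'
from h import *
np.set_printoptions(precision=4,suppress=True)
for n in ['scene','top']:
    c=snap(n,n+'0.png'); print(n,np.array(c['pose'])[:3,3])
    for q in ['beaker','beaker_rim','rest','stand','peg0','peg1','peg2','other1','other2','mouse','disc_tub','gel_bottle']:
        print(q,[(np.round(np.array(m['at'])*[640,400],1),round(m['conf'],2)) for m in cams.mark_of(n,q)[:3]], [(np.round(np.array(m['box'])*[640,400,640,400]),round(m['conf'],2)) for m in cams.spot_in(n,q)[:3]])
print(bot.read_state())
E
python3 a.py; python3 -c "
import cv2,numpy as np"
```

```text
scene [1.1542 0.4887 0.9736]
beaker [(array([384.5, 186. ]), 0.8), (array([459. , 271.2]), 0.79), (array([401. , 320.2]), 0.63)] [(array([396., 290., 452., 333.]), 0.97), (array([350., 206., 398., 253.]), 0.81), (array([378., 178., 416., 218.]), 0.71)]
beaker_rim [(array([445.5, 233.8]), 0.83), (array([412.1, 207.6]), 0.78), (array([439.1, 300.8]), 0.76)] [(array([433., 225., 477., 274.]), 0.82), (array([350., 207., 398., 250.]), 0.78), (array([395., 290., 448., 335.]), 0.61)]
rest [(array([362.8, 242.8]), 0.61)] [(array([329., 225., 404., 267.]), 0.87), (array([333., 277., 359., 327.]), 0.35), (array([194., 152., 300., 225.]), 0.19)]
stand [(array([243.8, 183.9]), 0.84)] [(array([195., 148., 296., 225.]), 0.57)]
peg0 [(array([219.2, 162.5]), 0.91), (array([242.8, 178.6]), 0.65), (array([272.8, 203.6]), 0.59)] [(array([196., 151., 301., 227.]), 0.96)]
peg1 [(array([219.2, 162.5]), 0.91), (array([242.8, 178.6]), 0.65), (array([272.8, 203.6]), 0.59)] [(array([196., 151., 301., 227.]), 0.96)]
peg2 [(array([219.2, 162.5]), 0.91), (array([242.8, 178.6]), 0.65), (array([272.8, 203.6]), 0.5
[... 2350 characters left out ...]
, 188., 301., 242.]), 0.27)]
disc_tub [(array([337.8, 139.9]), 0.98), (array([357.3, 202.6]), 0.69)] [(array([321., 114., 354., 154.]), 0.57)]
gel_bottle [] [(array([236., 132., 258., 157.]), 0.76)]
{'t': 2.5, 'joint_positions': array([-1.2936,  0.3507,  1.6518, -0.    ,  1.1391, -0.0846]), 'joint_velocities': array([-0.0008, -0.0022,  0.0005, -0.0003, -0.001 ,  0.0001]), 'joint_efforts': array([  0.0002, -50.6027, -29.1645,  -0.0001,   0.0006,   0.    ]), 'eef_pos': array([ 0.1947, -0.5144,  0.2563]), 'eef_rot': array([-0.    ,  0.9837,  0.1799, -0.    ]), 'contact_force': array([ 0.0896, -0.9123,  0.3753]), 'torque': array([ 0.0342, -0.0111, -0.0484]), 'gripper_width': 0.08549979819627969}
```

View pics/scene0.png

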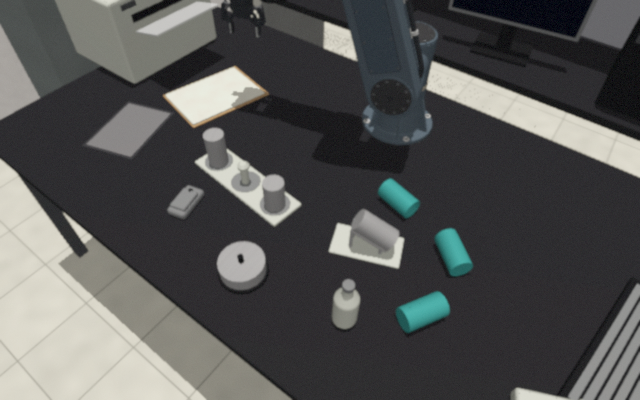

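View pics/top0.png

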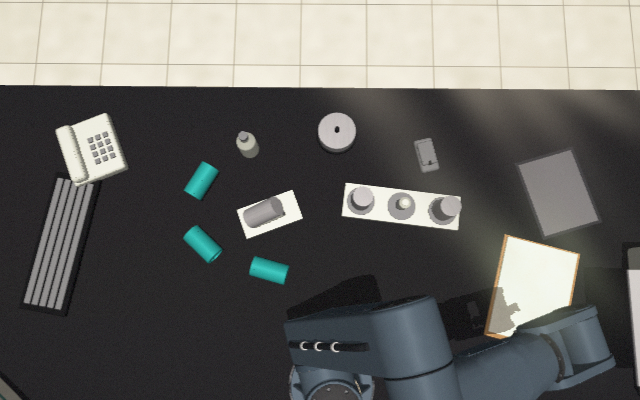

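The empty peg is the middle one: top (400,206), scene (243,179). The steel beaker lies on the rest at top (265,212), scene (375,230). The three turquoise look-alikes are around it. Next I triangulate the positions.

```bash
cat > b.py <<'E'
from h import *
np.set_printoptions(precision=4,suppress=True)
a=snap('scene');A={q:cams.mark_of('scene',q) for q in ['beaker','beaker_rim']}
b=snap('top');B={q:cams.mark_of('top',q) for q in ['beaker','beaker_rim']}
for q in A:
  for m in A[q]:
    for n in B[q]:
      pa=np.array(m['at'])*[640,400];pb=np.array(n['at'])*[640,400]
      X,e=tri(a,pa,b,pb)
      if e<.02: print(q,pa,pb,X,e)
print('stand',onz(b,[399.3,206.3],0),onz(a,[243.8,183.9],0))
for z,pt,ps in [(.012,(400.1,206.9),(242.8,178.6)),(.012,(443.4,211),(219.2,162.5)),(.012,(358.9,201.5),(272.8,203.6))]: print('peg',onz(b,pt,z),onz(a,ps,z))
print('rest',onz(b,[269,212.1],0),onz(a,[362.8,242.8],0))
for n,c,x0,y0,x1,y1 in [('t',b,220,170,320,250),('s',a,320,195,420,275)]:
    im=cv2.resize(c['pixels'][y0:y1,x0:x1],(500,400),interpolation=cv2.INTER_CUBIC)[:,:,::-1]
    globals()['i'+n]=im
cv2.imwrite('pics/crop1.png',np.vstack([it,is_]) if 0 else np.hstack([it[:, :400],globals()['is'][:, :400]]))
E
python3 b.py
```

```text
beaker [401.6 316.2] [209.024 169.52 ] [0.6581 0.3914 0.0262] 0.008879646287549038
beaker [353.408 218.   ] [278.72 206.32] [0.53   0.1611 0.0969] 0.005087336884154317
beaker [460.608 269.48 ] [190.528 230.68 ] [0.4585 0.445  0.0292] 0.0026376259322915345
beaker [387.2  184.68] [288.32 272.  ] [0.3306 0.1412 0.0416] 0.016724150156542144
beaker_rim [444.8 234.8] [194.816 193.52 ] [0.5423 0.3888 0.2247] 0.003620210603814882
beaker_rim [444.8 234.8] [214.976 255.68 ] [0.3816 0.3642 0.029 ] 0.0013819488800070005
beaker_rim [389.888 239.8  ] [249.408 217.2  ] [0.5008 0.2578 0.0494] 0.0005528653084119274
beaker_rim [442.624 302.6  ] [194.816 193.52 ] [0.5749 0.4435 0.0298] 0.015105519151597671
beaker_rim [442.624 302.6  ] [214.976 255.68 ] [ 0.3945  0.4312 -0.2627] 0.01601530777124773
beaker_rim [416.   208.08] [253.376 265.   ] [0.3513 0.2502 0.0325] 0.016223208783009264
stand [ 0.5477 -0.2154  0.    ] [ 0.554  -0.2198  0.    ]
peg [ 0.544 -0.216  0.012] [ 0.5469 -0.2287  0.012 ]
peg [ 0.5323 -0.3529  0.012 ] [ 0.5403 -0.3366  0.012 ]
peg [ 0.56   -0.0851  0.012 ] [ 0.5681 -0.0902  0.012 ]
rest [0.5245 0.2021 0.    ] [0.5196 0.1911 0.    ]
```

View pics/crop1.png

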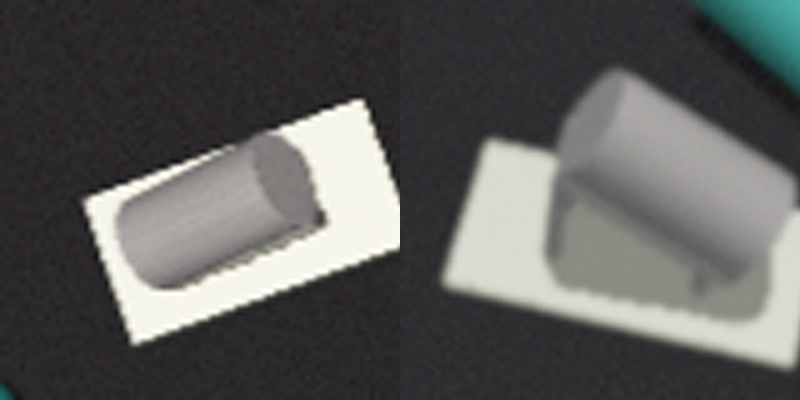

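```bash
cat >> h.py <<'E'
def mk(x,z):
    x=np.array(x,float);z=np.array(z,float)/np.linalg.norm(z); x=x-z*(x@z); x/=np.linalg.norm(x)
    return R.from_matrix(np.c_[x,np.cross(z,x),z])
def rel(p,r):
    P,Q,s=tool(); print('REL',np.round((Q.inv()*r).as_rotvec(degrees=True),1),np.round(Q.inv().apply(np.array(p)-P)*100,2))
    print(' j',np.round(s['joint_positions'],3),'P',np.round(P,4),'w',round(s['gripper_width'],4),'t',round(s['t'],2),'F',np.round(s['contact_force'],1))
def az(a,e=0): a=np.radians(a);e=np.radians(e); return np.array([np.cos(a)*np.cos(e),np.sin(a)*np.cos(e),np.sin(e)])
E
python3 -m crank '0 0 -88 55.6 -55.8 0 -1;0 0 -88 55.6 -55.8 0 -1;0 0 -88 55.6 -55.8 0 -1;0 0 -88 55.6 -55.8 0 -1;0 0 -88 55.6 -55.8 0 -1;0 0 -88 55.6 -55.8 0 -1;0 0 -88 55.6 -55.8 0 -1;0 0 -88 55.6 -55.8 0 -1'
python3 -c "
from h import *
rel([.51,.225,.23],mk(az(109),[0,0,-1]))"
```

```text
t: 3.47
eef_pos: [0.3315, -0.2084, 0.2565]
eef_rot: [0.0, 0.775, 0.632, 0.0]
contact_force: [1.2, 0.6, 1.0]
gripper_width: 0.0853
REL [  0.    0.  -30.6] [46.06  8.73  2.65]
 j [-0.68   0.054  2.026  0.     1.061 -0.477] P [ 0.3315 -0.2084  0.2565] w 0.0853 t 3.47 F [1.2 0.6 1. ]
```

```bash
python3 -m crank '0 0 -30.6 46 8.7 2.6 -1;0 0 -30.6 46 8.7 2.6 -1;0 0 -30.6 46 8.7 2.6 -1;0 0 -30.6 46 8.7 2.6 -1;0 0 -30.6 46 8.7 2.6 -1;0 0 -30.6 46 8.7 2.6 -1;0 0 -30.6 46 8.7 2.6 -1;0 0 -30.6 46 8.7 2.6 -1'
python3 -c "
from h import *
rel([.51,.225,.23],mk(az(109),[0,0,-1]))"
```

```text
t: 4.13
eef_pos: [0.4579, 0.1, 0.2381]
eef_rot: [0.001, 0.581, 0.814, 0.0]
contact_force: [0.6, -1.4, 1.0]
gripper_width: 0.0854
REL [ 0.1  0.  -0. ] [10.13  8.99  0.81]
 j [ 1.160e-01  2.240e-01  1.875e+00 -1.000e-03  1.041e+00 -2.150e-01] P [0.4579 0.1    0.2381] w 0.0854 t 4.13 F [ 0.6 -1.4  1. ]
```

```bash
python3 -m crank '0 0 0 10.1 9 0.8 -1;0 0 0 10.1 9 0.8 -1;0 0 0 10.1 9 0.8 -1;0 0 0 10.1 9 0.8 -1;0 0 0 10.1 9 0.8 -1'
cat > w.py <<'E'
from h import *
import sys
np.set_printoptions(precision=4,suppress=True)
rel([.51,.225,.23],mk(az(109),[0,0,-1]))
c=snap('wrist',sys.argv[1]); print(np.array(c['pose'])[:3])
for q in ['beaker','beaker_rim','rest']:
    print(q,[(np.round(np.array(m['at'])*[640,400],1),round(m['conf'],2)) for m in cams.mark_of('wrist',q)[:3]])
print('pred',proj(c,[[.530,.161,.097],[.501,.258,.049]]))
E
python3 w.py w1.png
```

```text
t: 4.55
eef_pos: [0.5106, 0.2273, 0.2295]
eef_rot: [0.0, 0.58, 0.815, 0.0]
contact_force: [0.1, 0.8, -0.4]
gripper_width: 0.0855
REL [0.1 0.  0.1] [-0.2  -0.13 -0.05]
 j [ 0.336  0.396  1.657 -0.001  1.088  0.002] P [0.5106 0.2273 0.2295] w 0.0855 t 4.55 F [ 0.1  0.8 -0.4]
[[ 0.9449 -0.3145 -0.0908  0.4876]
 [ 0.3274  0.9097  0.2555  0.2923]
 [ 0.0023 -0.2711  0.9625  0.3473]]
beaker [(array([320.7, 276.4]), 0.71), (array([101.8, 191. ]), 0.64), (array([556. ,  53.9]), 0.58)]
beaker_rim [(array([318.4, 136.6]), 0.95), (array([158.3,  98.4]), 0.84)]
rest []
pred [[314.396  279.2503]
 [319.8098 140.6381]]
```

View pics/w1.png

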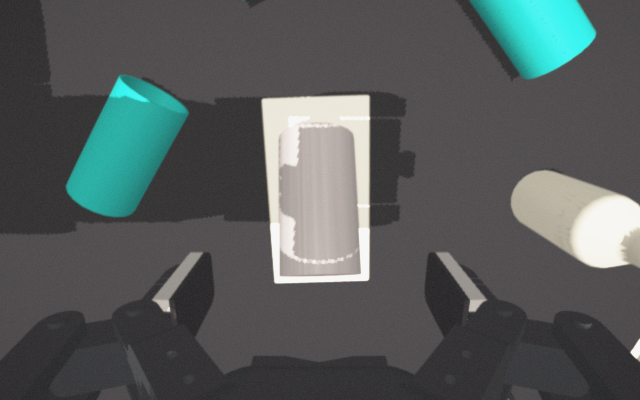

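```bash
python3 -c "
import numpy as np
D=np.array([(.351,1.652,.548,.2563),(.054,2.026,.3888,.2565),(.224,1.875,.4664,.2381),(.396,1.657,.5571,.2295)])
j=np.array([.3507,.054,.224,.396]);A=[];b=[]
for j2,j3,r,z in D:
    s=j2+j3
    A+=[[1,0,np.sin(j2),np.sin(s)],[0,1,np.cos(j2),np.cos(s)]];b+=[r,z]
x,res,rk,sv=np.linalg.lstsq(np.array(A),np.array(b),rcond=None);print(x,res,sv)
print(np.array(A)@x-b)
"
```

```text
[-0.01780197 -0.02446266  0.49359581  0.43476911] [3.78712119e-06] [2.98174958 2.65906158 0.18984154 0.05021124]
[-1.29559981e-03  6.25313878e-04 -3.49506358e-04 -2.84970944e-05
  9.57250881e-04 -4.14573832e-04  6.87855287e-04 -1.82242951e-04]
```

```bash
python3 -c "
from h import *
rel([.5237,.1886,.14],mk(az(109.5),[0,0,-1]));rel([.5237,.1886,.092],mk(az(109.5),[0,0,-1]))"
```

```text
REL [ 0.   0.1 -0.6] [-3.76  0.16  9.02]
 j [ 3.300e-01  3.910e-01  1.662e+00 -1.000e-03  1.088e+00  0.000e+00] P [0.5099 0.2237 0.2302] w 0.0854 t 4.75 F [0.2 0.5 0.1]
REL [ 0.   0.1 -0.6] [-3.75  0.16 13.82]
 j [ 3.300e-01  3.910e-01  1.662e+00 -1.000e-03  1.088e+00  0.000e+00] P [0.5099 0.2237 0.2302] w 0.0854 t 4.75 F [0.2 0.5 0.1]
```

```bash
python3 -m crank '0 0 -0.6 -3.8 0.2 4 -1;0 0 -0.6 -3.8 0.2 7 -1;0 0 -0.6 -3.8 0.2 9 -1;0 0 -0.6 -3.8 0.2 11 -1;0 0 -0.6 -3.8 0.2 12.5 -1;0 0 -0.6 -3.8 0.2 13.8 -1;0 0 -0.6 -3.8 0.2 13.8 -1;0 0 -0.6 -3.8 0.2 13.8 -1'
python3 w.py w2.png
```

```text
t: 5.42
eef_pos: [0.524, 0.1873, 0.0925]
eef_rot: [0.0, 0.577, 0.816, -0.0]
contact_force: [0.8, 1.2, 0.9]
gripper_width: 0.0854
REL [0.  0.1 0.5] [  4.    -0.07 -13.76]
 j [ 0.26   0.582  1.757 -0.001  0.803 -0.078] P [0.524  0.1873 0.0925] w 0.0854 t 5.42 F [0.8 1.2 0.9]
[[ 0.9431 -0.3197 -0.0915  0.5008]
 [ 0.3325  0.9078  0.2557  0.2522]
 [ 0.0014 -0.2716  0.9624  0.2103]]
beaker [(array([320.7, 356.7]), 0.78)]
beaker_rim [(array([27.4,  3.6]), 0.88)]
rest []
pred [[311.1604 357.2379]
 [323.3246  81.7717]]
```

View pics/w2.png

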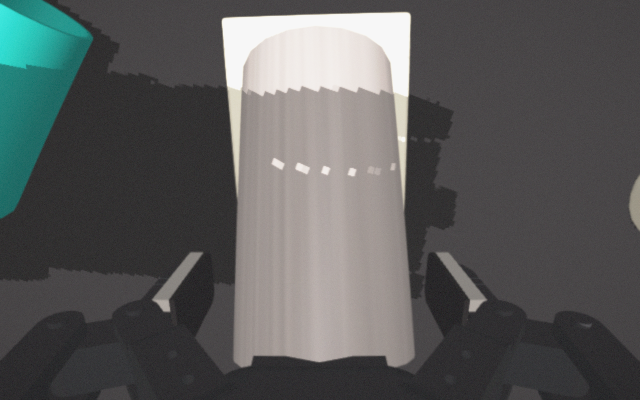

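```bash
python3 -m crank '0 0 -1.3 0 0 0 -1;0 0 -1.3 0 0 0 1;0 0 -1.3 0 0 0 1;0 0 -1.3 0 0 0 1;0 0 -1.3 0 0 0 1;0 0 -1.3 0 0 0 1;0 0 -1.3 0 0 0 1;0 0 -1.3 0 0 0 1' 60
python3 -m crank '0 0 -1.3 0 0 -0.5 1;0 0 -1.3 0 0 -2 1;0 0 -1.3 0 0 -5 1;0 0 -1.3 0 0 -8 1;0 0 -1.3 0 0 -12 1;0 0 -1.3 0 0 -16 1;0 0 -1.3 0 0 -18 1;0 0 -1.3 0 0 -18 1'
python3 -c "
from h import *
rel([.51,.22,.30],mk(az(109.5),[0,0,-1]))"
```

```text
t: 6.28
eef_pos: [0.5248, 0.1882, 0.0942]
eef_rot: [0.001, 0.568, 0.823, 0.001]
contact_force: [-4.2, -2.0, 9.9]
gripper_width: 0.0612
t: 6.95
eef_pos: [0.5257, 0.1887, 0.2794]
eef_rot: [0.004, 0.558, 0.83, 0.004]
contact_force: [-0.1, -0.6, -1.6]
gripper_width: 0.0613
REL [0.6 0.1 2.7] [ 3.48 -0.25 -2.08]
 j [ 2.620e-01  3.390e-01  1.609e+00 -1.000e-03  1.183e+00 -1.250e-01] P [0.5257 0.1887 0.2794] w 0.0613 t 6.95 F [-0.1 -0.6 -1.6]
```

```bash
python3 -m crank '0 7 0 0 0 -2 1;0 14 0 0 0 -4 1;0 21 0 0 0 -6 1;0 25 0 0 0 -6 1;0 25 0 0 0 -6 1'
cat > fk.py <<'E'
from h import *
np.set_printoptions(precision=4,suppress=True)
D=[([-1.2936,.3507,1.6518,0,1.1391,-.0846],[.1947,-.5144,.2563]),([-.68,.054,2.026,0,1.061,-.477],[.3315,-.2084,.2565]),([.116,.224,1.875,-.001,1.041,-.215],[.4579,.1,.2381]),([.336,.396,1.657,-.001,1.088,.002],[.5106,.2273,.2295]),([.26,.582,1.757,-.001,.803,-.078],[.524,.1873,.0925]),([.262,.339,1.609,-.001,1.183,-.125],[.5257,.1887,.2794])]
P,Q,s=tool(); j=np.array(s['joint_positions'])
def rot(j): return R.from_euler('ZYZYZ',[j[0],j[1]+j[2],j[3],j[4],j[5]-np.pi/2])
print(j,P); print('rot err deg',(rot(j).inv()*Q).as_rotvec(degrees=True))
D.append((j,P))
# params a,H,L1,L2,lat,L3
A=[];b=[]
for q,p in D:
    z=R.from_euler('Z',q[0])
    e=lambda v: z.apply(v)
    A.append(np.c_[e([1,0,0]),[0,0,1],e([np.sin(q[1]),0,np.cos(q[1])]),e([np.sin(q[1]+q[2]),0,np.cos(q[1]+q[2])]),e([0,1,0]),rot(q).apply([0,0,1])]); b.append(p)
A=np.vstack(A);b=np.hstack(b)
x=np.linalg.lstsq(A,b,rcond=None)[0];print('a H L1 L2 lat L3',x); print(np.round(1000*(A@x-b).reshape(-1,3),1))
E
python3 fk.py
```

```text
t: 7.37
eef_pos: [0.5253, 0.1871, 0.338]
eef_rot: [-0.177, 0.545, 0.81, 0.125]
contact_force: [-0.9, -0.4, -2.4]
gripper_width: 0.0609
[ 0.0811  0.3329  1.5271  0.4232  1.4257 -0.3982] [0.5253 0.1871 0.338 ]Traceback (most recent call last):
  File "fk.py", line 6, in <module>
    print(j,P); print('rot err deg',(rot(j).inv()*Q).as_rotvec(degrees=True))
                                     ~~~^^^
  File "fk.py", line 5, in rot
    def rot(j): return R.from_euler('ZYZYZ',[j[0],j[1]+j[2],j[3],j[4],j[5]-np.pi/2])
                       ~~~~~~~~~~~~^^^^^^^^^^^^^^^^^^^^^^^^^^^^^^^^^^^^^^^^^^^^^^^^^
  File "scipy/spatial/transform/_rotation.pyx", line 1413, in scipy.spatial.transform._rotation.Rotation.from_euler
ValueError: Expected axis specification to be a non-empty string of upto 3 characters, got ZYZYZ
```

```bash
sed -i "s/def rot(j).*/def rot(j): return R.from_euler('ZY',[j[0],j[1]+j[2]])*R.from_euler('ZYZ',[j[3],j[4],j[5]-np.pi\/2])/" fk.py
cat >> fk.py <<'E'
from scipy.optimize import least_squares
def fk(q):
    z=R.from_euler('Z',q[0]);s=q[1]+q[2]
    return z.apply([x[0]+x[2]*np.sin(q[1])+x[3]*np.sin(s),x[4],x[1]+x[2]*np.cos(q[1])+x[3]*np.cos(s)])+rot(q).apply([0,0,x[5]])
lo=np.array([-2.75,-.79,.01,-1.57,.07,-2.87]);hi=np.array([2.75,2.1,2.65,4.71,3.14,2.87])
def ik(p,r,q0):
    f=lambda q:np.r_[(fk(q)-p)*5,(r.inv()*rot(q)).as_rotvec()]
    o=least_squares(f,np.clip(q0,lo+1e-3,hi-1e-3),bounds=(lo,hi)); return o.x,np.abs(o.fun).max()
if __name__=='__main__':
    for th in (60,):
      for f in (-60,-40,-25,-6,15):
        r=mk(-az(f)*np.cos(np.radians(th))-np.array([0,0,np.sin(np.radians(th))]), az(f)*np.sin(np.radians(th))-np.array([0,0,np.cos(np.radians(th))]))
        for z in (.09,.25):
          for q0 in ([-.4,.6,2.3,3.1,.9,1.5],[-.4,.6,2.3,1.8,.9,.5]):
            q,e=ik(np.array([.545,-.218,z]),r,np.array(q0)); print(th,f,z,q,round(e,4))
E
python3 fk.py
```

```text
[ 0.0811  0.3329  1.5271  0.4232  1.4257 -0.3982] [0.5253 0.1871 0.338 ]
rot err deg [ -0.   0. 180.]
a H L1 L2 lat L3 [-0.0134  0.2296  0.4728  0.4369  0.0468  0.2331]
[[-0.3  2.2  1.4]
 [ 4.1 -2.7 -0.9]
 [ 2.9  0.7 -0.9]
 [-0.9  0.1  0.5]
 [ 5.7  1.9 -4.7]
 [-4.2 -0.6  2. ]
 [-6.4 -3.   2.6]]
60 -60 0.09 [-0.2021  0.644   2.0898  4.242   0.8136 -1.9912] 0.0
60 -60 0.09 [-0.2021  0.644   2.0898  4.242   0.8136 -1.9912] 0.0
60 -60 0.25 [-0.2021  0.3239  2.0397  4.6224  0.7082 -2.5101] 0.0
60 -60 0.25 [-0.2021  0.3239  2.0397  4.6224  0.7082 -2.5101] 0.0
60 -40 0.09 [-0.3396  0.6018  2.2058  3.6089  0.7403 -1.7422] 0.0
60 -40 0.09 [-0.3396  0.6018  2.2058  3.6089  0.7403 -1.7422] 0.0
60 -40 0.25 [-0.3396  0.2459  2.152   4.0077  0.4103 -2.2087] 0.0
60 -40 0.25 [-0.3396  0.2459  2.152   4.0077  0.4103 -2.2087] 0.0
60 -25 0.09 [-0.4731  0.5893  2.242   3.0942  0.7372 -1.5541] 0.0
60 -25 0.09 [-0.4731  0.5893  2.242   3.0942  0.7372 -1.5541] 0.0
60 -25 0.25 [-0.4731  0.2206  2.1868  3.0385  0.3142 -1.4911] 0.0
60 -25 0.25 [-0.4731  0.2206  2.1868  3.0385  0.3142 -1.4911] 0.0
60 -6 0.09 [-0.4122  0.47    2.0362  4.71    0.07    2.87  ] 0.4523
60 -6 0.09 [-0.638   0.5986  2.2148  2.462   0.7761 -1.3347] 0.0
60 -6 0.25 [-0.4091  0.1958  2.0794  4.71    0.07    2.87  ] 0.2903
60 -6 0.25 [-0.638   0.2397  2.1607  2.0206  0.5108 -0.7924] 0.0
60 15 0.09 [-0.3896  0.4778  2.0438  4.5222  0.07    2.87  ] 0.5271
60 15 0.09 [-0.7636  0.6402  2.1     1.8573  0.8818 -1.1232] 0.0
60 15 0.25 [-0.3786  0.2022  2.084   4.6     0.07    2.87  ] 0.5417
60 15 0.25 [-0.7636  0.3173  2.0495  1.5319  0.8345 -0.6314] 0.0
```

```bash
sed -i "s/j\[5\]-np.pi/j[5]+np.pi/; s/for f in .*/for f in (-6,5,15):/; s/,\[-.4,.6,2.3,3.1,.9,1.5\]//; s/for q0 in .*/for q0 in ([-.4,.6,2.3,1.8,.9,2],):/" fk.py
cat >> fk.py <<'E'
    def goalR(f,th=60): return mk(-az(f)*np.cos(np.radians(th))-np.array([0,0,np.sin(np.radians(th))]), az(f)*np.sin(np.radians(th))-np.array([0,0,np.cos(np.radians(th))]))
    qg,e=ik(np.array([.53,-.19,.27]),goalR(5),np.array([-.6,.3,2.1,1.8,.7,2.2])); print('goal',qg,e)
    for a in np.linspace(0,1,9):
        q=j+(qg-j)*a; r=rot(q); p=fk(q)
        d=-(r.apply([.5,0,.866])) # towards mouth = tool x*sin60? check below
        m=p+r.apply([.866*.078,0,.5*.078])
        print(round(a,2),q,'p',p,'mouth',m,'rel',(Q.inv()*r).as_rotvec(degrees=True),Q.inv().apply(p-fk(j))*100)
E
python3 fk.py
```

```text
[ 0.0811  0.3329  1.5271  0.4232  1.4257 -0.3982] [0.5253 0.1871 0.338 ]
rot err deg [-0.  0. -0.]
a H L1 L2 lat L3 [-0.0134  0.2296  0.4728  0.4369  0.0468  0.2331]
[[-0.3  2.2  1.4]
 [ 4.1 -2.7 -0.9]
 [ 2.9  0.7 -0.9]
 [-0.9  0.1  0.5]
 [ 5.7  1.9 -4.7]
 [-4.2 -0.6  2. ]
 [-6.4 -3.   2.6]]
60 -6 0.09 [-0.638   0.5986  2.2148  2.462   0.7761  1.8069] 0.0
60 -6 0.25 [-0.638   0.2397  2.1607  2.0206  0.5108  2.3492] 0.0
60 5 0.09 [-0.7132  0.6165  2.1642  2.1284  0.822   1.9241] 0.0
60 5 0.25 [-0.7132  0.2745  2.1118  1.7245  0.6802  2.469 ] 0.0
60 15 0.09 [-0.7636  0.6402  2.1     1.8573  0.8818  2.0184] 0.0
60 15 0.25 [-0.7636  0.3173  2.0495  1.5319  0.8345  2.5102] 0.0
goal [-0.6838  0.1894  2.1617  1.7051  0.6548  2.5206] 2.8728104964348405e-14
0.0 [ 0.0811  0.3329  1.5271  0.4232  1.4257 -0.3982] p [0.5189 0.1842 0.3406] mouth [0.4898 0.2563 0.3338] rel [ 0. -0.  0.] [0. 0. 0.]
0.12 [-0.0145  0.315   1.6065  0.5835  1.3293 -0.0334] p [0.5333 0.1638 0.3325] mouth [0.5429 0.2412 0.3348] rel [-6.9153  8.2983 29.0818] [-2.5458  0.5551 -0.288 ]
0.25 [-0.1101  0.297   1.6858  0.7437  
[... 470 characters left out ...]
2 [-0.3969  0.2432  1.9237  1.2244  0.9439  1.4261] p [ 0.584  -0.0015  0.3133] mouth [ 0.6473 -0.0322  0.2798] rel [ -9.2763  68.4142 145.0349] [-18.9554  -0.961   -5.8575]
0.75 [-0.4926  0.2253  2.003   1.3846  0.8475  1.7909] p [ 0.5795 -0.0629  0.3035] mouth [ 0.6176 -0.1025  0.2482] rel [  -0.9351  -81.5399 -145.7553] [-24.3674  -3.6937  -7.3299]
0.88 [-0.5882  0.2073  2.0823  1.5449  0.7511  2.1558] p [ 0.562  -0.1273  0.2892] mouth [ 0.5751 -0.1547  0.2173] rel [ -12.5133  -77.2664 -110.9314] [-29.7699  -7.7431  -8.3156]
1.0 [-0.6838  0.1894  2.1617  1.7051  0.6548  2.5206] p [ 0.53 -0.19  0.27] mouth [ 0.53  -0.19   0.192] rel [-23.3152 -72.0831 -75.6494] [-34.7397 -13.0752  -8.5711]
```

```bash
cat > nx.py <<'E'
import io,contextlib
with contextlib.redirect_stdout(io.StringIO()):
    from fk import *
j0=np.array([0.0811,0.3329,1.5271,0.4232,1.4257,-0.3982]);qg=np.array([-0.6838,0.1894,2.1617,1.7051,0.6548,2.5206])
P,Q,s=tool(); j=np.array(s['joint_positions']); print(j,P,'w',s['gripper_width'],'t',s['t'])
A=np.linspace(0,1,201)
n=A[np.argmin([np.linalg.norm((Q.inv()*rot(j0+(qg-j0)*a)).as_rotvec()) for a in A])]; print('now a',n)
for a in n+np.array([.1,.2,.24]):
    q=j0+(qg-j0)*min(a,1); r=rot(q); print(round(a,2),(Q.inv()*r).as_rotvec(degrees=True),Q.inv().apply(fk(q)-P)*100)
E
python3 -m crank '-7 8.3 29 -2.5 0.6 -0.3 1;-7 8.3 29 -2.5 0.6 -0.3 1;-7 8.3 29 -2.5 0.6 -0.3 1;-7 8.3 29 -2.5 0.6 -0.3 1;-11.8 18.8 58.8 -5.6 1 -1.2 1;-11.8 18.8 58.8 -5.6 1 -1.2 1;-11.8 18.8 58.8 -5.6 1 -1.2 1;-11.8 18.8 58.8 -5.6 1 -1.2 1'
python3 nx.py
```

```text
t: 8.03
eef_pos: [0.5551, 0.1391, 0.3231]
eef_rot: [-0.277, 0.841, 0.429, 0.18]
contact_force: [0.5, 0.3, -2.6]
gripper_width: 0.0616
[-0.1038  0.3168  1.6617  0.7142  1.2548  0.2613] [0.5551 0.1391 0.3231] w 0.06156831997677989 t 8.0333
now a 0.23
0.33 [-2.1734  8.7602 24.5694] [-0.8191  1.3617 -1.5842]
0.43 [-2.2655 17.9649 49.2466] [-2.3136  4.0713 -3.3663]
0.47 [-1.7393 21.8614 59.1341] [-3.0755  5.1829 -4.1804]
```

Tracking as modelled.

```bash
python3 -m crank '-2.2 8.8 24.6 -0.8 1.4 -1.6 1;-2.2 8.8 24.6 -0.8 1.4 -1.6 1;-2.2 8.8 24.6 -0.8 1.4 -1.6 1;-2.2 8.8 24.6 -0.8 1.4 -1.6 1;-2 20 54 -2.7 4.6 -3.8 1;-2 20 54 -2.7 4.6 -3.8 1;-2 20 54 -2.7 4.6 -3.8 1;-2 20 54 -2.7 4.6 -3.8 1'
python3 nx.py
```

```text
t: 8.7
eef_pos: [0.5743, 0.0766, 0.3216]
eef_rot: [-0.377, 0.908, -0.033, 0.18]
contact_force: [0.7, 0.9, -1.9]
gripper_width: 0.0618
[-0.2647  0.2766  1.8047  0.9871  1.0918  0.8788] [0.5743 0.0766 0.3216] w 0.06177551934842916 t 8.7
now a 0.44
0.54 [ 2.0266  8.6841 25.0633] [ 1.493   2.6421 -2.0436]
0.64 [ 6.205  17.1057 50.3935] [ 2.6     6.2991 -4.6399]
0.68 [ 8.52   20.4082 60.507 ] [ 2.8747  7.8843 -5.7868]
```

```bash
python3 -m crank '2 8.7 25 1.5 2.6 -2 1;2 8.7 25 1.5 2.6 -2 1;2 8.7 25 1.5 2.6 -2 1;2 8.7 25 1.5 2.6 -2 1;7.2 18.6 55 2.7 7 -5.2 1;7.2 18.6 55 2.7 7 -5.2 1;7.2 18.6 55 2.7 7 -5.2 1;7.2 18.6 55 2.7 7 -5.2 1'
python3 nx.py
```

```text
t: 9.37
eef_pos: [0.5857, -0.0139, 0.3125]
eef_rot: [-0.456, 0.742, -0.474, 0.129]
contact_force: [-0.3, 0.7, -2.0]
gripper_width: 0.0612
[-0.4265  0.2562  1.9289  1.2492  0.935   1.4824] [ 0.5857 -0.0139  0.3125] w 0.061174504977518744 t 9.3667
now a 0.645
0.74 [ 5.9738  6.677  25.0947] [ 3.4947  1.1206 -2.3302]
0.84 [13.7589 12.203  50.9109] [ 7.4215  3.3764 -5.3745]
0.88 [17.4333 14.0179 61.2008] [ 8.887   4.5029 -6.7092]
```

```bash
python3 -m crank '6 6.7 25 3.5 1.1 -2.3 1;6 6.7 25 3.5 1.1 -2.3 1;6 6.7 25 3.5 1.1 -2.3 1;6 6.7 25 3.5 1.1 -2.3 1;15 12.7 54 7.8 3.7 -5.8 1;15 12.7 54 7.8 3.7 -5.8 1;15 12.7 54 7.8 3.7 -5.8 1;15 12.7 54 7.8 3.7 -5.8 1'
python3 nx.py
```

```text
t: 10.03
eef_pos: [0.5671, -0.1153, 0.2934]
eef_rot: [0.499, -0.381, 0.777, -0.048]
contact_force: [0.6, -0.7, -1.7]
gripper_width: 0.0614
[-0.5805  0.2344  2.0585  1.5204  0.7778  2.0632] [ 0.5671 -0.1153  0.2934] w 0.061449364819483 t 10.0333
now a 0.85
0.95 [ 8.5751  3.1229 26.0719] [ 4.3193 -1.7928 -2.5777]
1.05 [13.2379  3.9219 39.1949] [ 6.826  -2.3852 -4.1016]
1.09 [13.2379  3.9219 39.1949] [ 6.826  -2.3852 -4.1016]
```

```bash
python3 -m crank '8.6 3.1 26 4.3 -1.8 -2.6 1;8.6 3.1 26 4.3 -1.8 -2.6 1;8.6 3.1 26 4.3 -1.8 -2.6 1;13.2 3.9 39.2 6.8 -2.4 -4.1 1;13.2 3.9 39.2 6.8 -2.4 -4.1 1;13.2 3.9 39.2 6.8 -2.4 -4.1 1;13.2 3.9 39.2 6.8 -2.4 -4.1 1'
cat > v.py <<'E'
import sys
from h import *
np.set_printoptions(precision=4,suppress=True)
P,Q,s=tool(); print(s['joint_positions'],P,s['gripper_width'],s['t']); print(Q.as_matrix())
cs={}
for n in ['scene','top','wrist']:
    c=cs[n]=snap(n)
    for q in ['beaker','beaker_rim']: print(n,q,[(np.round(np.array(m['at'])*[640,400],1),round(m['conf'],2)) for m in cams.mark_of(n,q)[:4]])
def crop(c,x,y,w,h): return cv2.resize(c['pixels'][y:y+h,x:x+w],(400,400*h//w),interpolation=cv2.INTER_CUBIC)[:,:,::-1]
top=np.hstack([crop(cs['scene'],190,90,120,120),crop(cs['top'],340,140,120,120)])
w=cv2.resize(cs['wrist']['pixels'][:,:,::-1],(320,200))
cv2.imwrite('pics/'+sys.argv[1],np.vstack([top,np.pad(w,((0,0),(0,480),(0,0)))]))
E
python3 v.py v1.png
```

```text
t: 10.62
eef_pos: [0.5315, -0.1868, 0.2726]
eef_rot: [0.497, -0.036, 0.866, 0.023]
contact_force: [-0.8, -0.2, -1.4]
gripper_width: 0.0613
[-0.6839  0.2155  2.1507  1.7171  0.655   2.5066] [ 0.5315 -0.1868  0.2726] 0.061332537301778234 10.6167
[[-0.5027 -0.0857  0.8602]
 [-0.0392  0.9963  0.0763]
 [-0.8636  0.0046 -0.5042]]
scene beaker [(array([459.5, 271.8]), 0.95), (array([244. , 102.6]), 0.84), (array([384.3, 185.8]), 0.79), (array([400. , 316.2]), 0.63)]
scene beaker_rim [(array([251.8, 134.6]), 0.88), (array([444. , 301.4]), 0.77), (array([413.2, 211.1]), 0.75), (array([443.6, 236.7]), 0.69)]
top beaker [(array([287.5, 272.3]), 0.94), (array([405.7, 195.5]), 0.91), (array([190.3, 231.9]), 0.6), (array([209.8, 167.6]), 0.6)]
top beaker_rim [(array([192.8, 194.3]), 0.93), (array([216.8, 256.9]), 0.69), (array([253.9, 263.7]), 0.6)]
wrist beaker []
wrist beaker_rim []
```

View pics/v1.png

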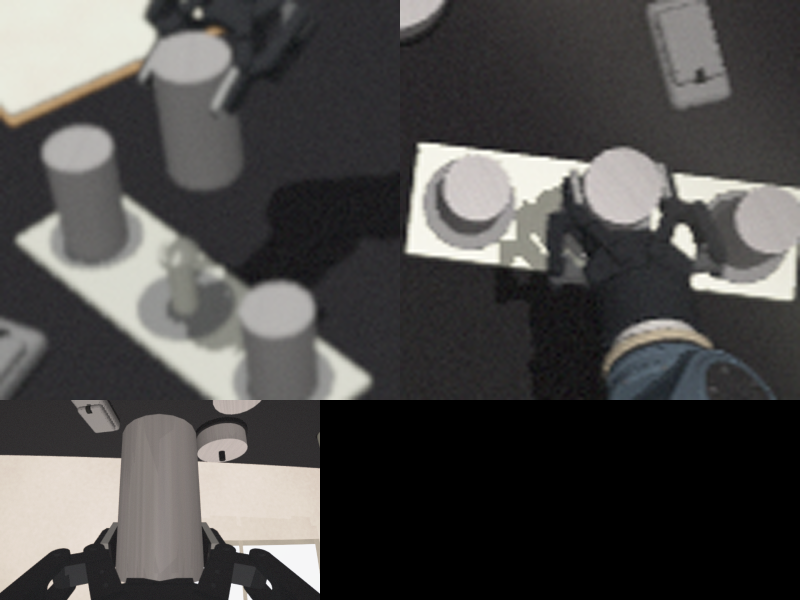

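```bash
cat > m.py <<'E'
from h import *
np.set_printoptions(precision=4,suppress=True)
a=snap('scene');A=cams.mark_of('scene','beaker');Ar=cams.mark_of('scene','beaker_rim');b=snap('top');B=cams.mark_of('top','beaker')
sc=np.array([640,400])
for m in A:
  for n in B:
    X,e=tri(a,np.array(m['at'])*sc,b,np.array(n['at'])*sc)
    if X[2]>.15 and e<.02: print('bottom',X,e)
P,Q,s=tool(); ax=P+.007*Q.as_matrix()[:,2]; d=Q.apply([.866,0,.5]); print('model bottom',ax-.032*d,'rim',ax+.078*d,'d',d)
print('proj bottom/rim scene',proj(a,[ax-.032*d,ax+.078*d]),[np.array(m['at'])*sc for m in Ar][:4],'top',proj(b,[ax-.032*d]))
print('peg tri',tri(a,[242.8,178.6],b,[400.1,206.9]))
for n,c,(x0,y0,x1,y1) in (('top0',b,(330,170,475,245)),('scene0',a,(185,140,310,235))):
    im=cv2.imread(f'pics/{n}.png'); g=im.min(2); 
    m=np.zeros_like(g); m[y0:y1,x0:x1]=(g[y0:y1,x0:x1]>150)*255
    m=cv2.morphologyEx(m,cv2.MORPH_OPEN,np.ones((3,3)))
    pts=cv2.findNonZero(m); h=cv2.convexHull(pts)
    W=np.array([onz(c,p[0],.012)[:2] for p in h]); r=cv2.minAreaRect((W*1000).astype(np.float32)); print(n,r)
    for k in (-.13,0,.13):
        t=az(84); X=np.array([r[0][0]/1000,r[0][1]/1000,.012])+k*t; print('  px foot/head',proj(c,[X,X+[0,0,.077]]))
E
python3 m.py
```

```text
bottom [ 0.5343 -0.1871  0.3   ] 0.006468100201527903
model bottom [ 0.5385 -0.1877  0.303 ] rim [ 0.5385 -0.1877  0.193 ] d [ 0.      0.0003 -1.    ]
proj bottom/rim scene [[243.7051 104.4406]
 [248.2943 137.5009]] [array([247.424, 138.   ]), array([412.416, 211.8  ]), array([442.88, 233.68])] top [[406.8025 192.1689]]
peg tri (array([ 0.5469, -0.2201,  0.0161]), np.float64(0.011635090387936985))
top0 ((547.3512573242188, -219.30519104003906), (371.6413269042969, 108.46640014648438), 83.45582580566406)
  px foot/head [[442.0126 210.5296]
 [448.0972 206.8909]]
  px foot/head [[401.1231 205.8664]
 [405.1704 202.0064]]
  px foot/head [[360.4319 201.2258]
 [362.4623 197.1466]]
scene0 ((535.9461059570312, -212.13980102539062), (369.91375732421875, 141.30677795410156), 83.50634765625)
  px foot/head [[222.1351 158.7348]
 [218.3299 140.516 ]]
  px foot/head [[249.2293 178.8911]
 [246.4672 160.7438]]
  px foot/head [[278.8395 200.9015]
 [277.3574 182.9436]]
```

```bash
python3 - <<'E'
from h import *
np.set_printoptions(precision=4,suppress=True)
a=snap('scene');b=snap('top')
print('bottom by eye',tri(a,[247.8,107.1],b,[406.6,196.1]))
print('pegtop scene pred',proj(a,[[.5474,-.2193,.089],[.5474,-.2193,.012]]),proj(b,[[.5474,-.2193,.089]]))
# segment bottom disc via brightness around the expectation
for n,c,(cx,cy) in (('s',a,(246,106)),('t',b,(406,195))):
    g=cv2.cvtColor(c['pixels'],cv2.COLOR_RGB2GRAY); x0,y0=cx-20,cy-20
    k=cv2.resize(g[y0:y0+40,x0:x0+40],(400,400),interpolation=cv2.INTER_CUBIC); cv2.imwrite(f'pics/k{n}.png',k)
    globals()[n]=k
cv2.imwrite('pics/k.png',np.hstack([s,t]))
E
```

```text
bottom by eye (array([ 0.529 , -0.1874,  0.2896]), np.float64(0.004570258604060739))
pegtop scene pred [[241.9875 161.8879]
 [244.9531 180.0289]] [[405.1684 201.9905]]
```

View pics/k.png

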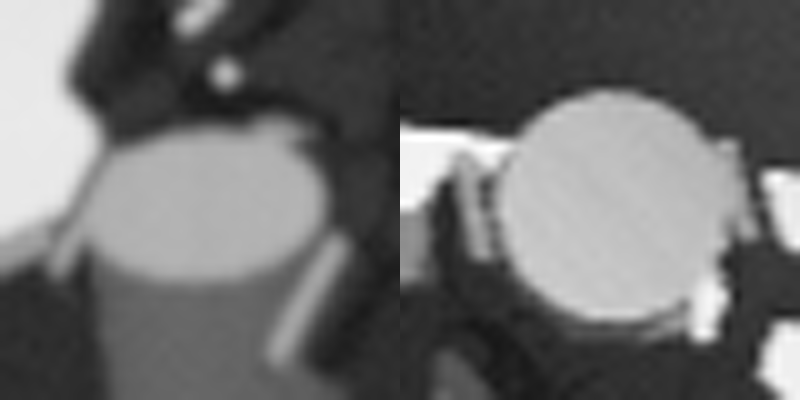

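```bash
cat > o.py <<'E'
from h import *
np.set_printoptions(precision=4,suppress=True)
c=snap('wrist');P,Q,s=tool(); im=c['pixels'][:,:,::-1].copy()
def circ(k,s,beta,at):
    d=np.array([np.sin(np.radians(60+beta)),0,np.cos(np.radians(60+beta))]); u=np.array([0,1,0]);v=np.cross(d,u)
    o=np.array([0,0,k])+d*(at-s); t=np.linspace(0,2*np.pi,60)
    return proj(c,P+Q.apply((o+.031*(np.outer(np.cos(t),u)+np.outer(np.sin(t),v)))/1))
for (k,s_,b),col in (((.007,.032,0),(0,0,255)),((-.001,.024,0),(0,255,0)),((.003,.024,-5),(255,0,0))):
    for at in (0,.11):
        q=circ(k,s_,b,at); print(k,s_,b,at,'cols',q[:,0].min(),q[:,0].max(),'rows',q[:,1].min(),q[:,1].max())
        cv2.polylines(im,[np.round(q).astype(int)],True,col,1)
cv2.imwrite('pics/o.png',im)
a=[246.6,106.4];A=snap('scene');B=snap('top');print(tri(A,a,B,[407.2,195.6]), tri(A,[243.7,105.2],B,[407.2,195.6]),P)
E
python3 o.py
```

```text
0.007 0.032 0 0 cols 232.73105519624062 404.45452322268414 rows 351.303206658405 388.9689899446019
0.007 0.032 0 0.11 cols 247.3281386447482 389.8859410828336 rows 52.6937016075145 126.71095638543935
-0.001 0.024 0 0 cols 228.4242467756465 408.64715179824566 rows 344.4113310229526 380.184648065146
-0.001 0.024 0 0.11 cols 244.684767153246 392.5096222701761 rows 30.274244861447812 113.63612711238909
0.003 0.024 -5 0 cols 229.83455240161123 407.2922211685721 rows 345.42381397735346 360.3117248853681
0.003 0.024 -5 0.11 cols 249.8185189083088 387.3804603655443 rows 40.58060298380721 124.76408488793805
(array([ 0.5303, -0.1892,  0.2917]), np.float64(0.003317666253614844)) (array([ 0.5323, -0.1918,  0.2945]), np.float64(0.004389264198857032)) [ 0.5325 -0.1882  0.2745]
```

View pics/o.png

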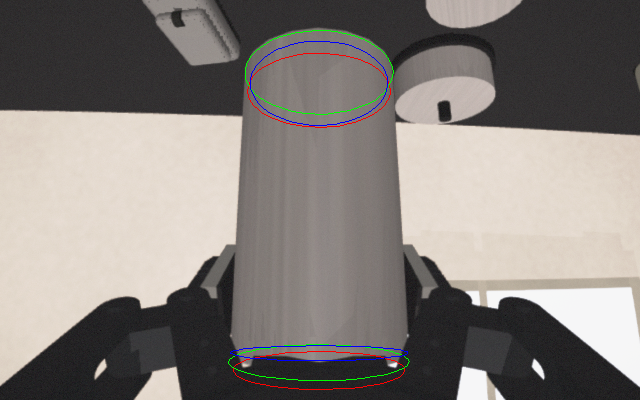

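The green overlay fits the rim (apex near row 28), so the beaker sits about 8 mm further back in the jaws than I assumed, with its axis roughly at the TCP. I'll move over the peg and descend partway.

```bash
cat > g.py <<'E'
import sys
from h import *
f=5;th=np.radians(60); r=mk(-az(f)*np.cos(th)-np.array([0,0,np.sin(th)]),az(f)*np.sin(th)-np.array([0,0,np.cos(th)]))
for z in sys.argv[1:]: rel([.548,-.2185,float(z)],r)
E
python3 g.py .25 .19 .14 .11
```

```text
REL [ 0.  0. -0.] [ 1.48 -3.15  2.33]
 j [-0.686  0.216  2.148  1.718  0.659  2.502] P [ 0.5325 -0.1882  0.2745] w 0.0615 t 11.57 F [ 0.2 -0.5 -1.8]
REL [ 0.  0. -0.] [ 6.67 -3.16  5.33]
 j [-0.686  0.216  2.148  1.718  0.659  2.502] P [ 0.5325 -0.1882  0.2745] w 0.0615 t 11.57 F [ 0.2 -0.5 -1.8]
REL [ 0.  0. -0.] [11.01 -3.16  7.83]
 j [-0.686  0.216  2.148  1.718  0.659  2.502] P [ 0.5325 -0.1882  0.2745] w 0.0615 t 11.57 F [ 0.2 -0.5 -1.8]
REL [ 0.  0. -0.] [13.6  -3.16  9.33]
 j [-0.686  0.216  2.148  1.718  0.659  2.502] P [ 0.5325 -0.1882  0.2745] w 0.0615 t 11.57 F [ 0.2 -0.5 -1.8]
```

```bash
python3 -m crank '0 0 0 1 -1.6 1.2 1;0 0 0 1.5 -3.2 2.3 1;0 0 0 1.5 -3.2 2.3 1;0 0 0 4 -3.2 3.8 1;0 0 0 6.2 -3.2 5.1 1;0 0 0 6.2 -3.2 5.1 1;0 0 0 6.2 -3.2 5.1 1'
python3 g.py .19 .14 .11
python3 - <<'E'
from h import *
a=snap('scene');b=snap('top')
f=lambda c,x,y,n: cv2.resize(c['pixels'][y:y+n,x:x+n],(400,400),interpolation=cv2.INTER_CUBIC)[:,:,::-1]
cv2.imwrite('pics/p.png',np.hstack([f(a,204,112,80),f(b,370,165,80)]))
E
```

```text
t: 12.15
eef_pos: [0.5482, -0.2185, 0.1948]
eef_rot: [0.499, -0.037, 0.866, 0.023]
contact_force: [0.3, -0.3, -2.5]
gripper_width: 0.0616
REL [ 0.1 -0.1 -0.1] [ 0.42 -0.    0.23]
 j [-0.719  0.43   2.121  1.906  0.724  2.226] P [ 0.5482 -0.2185  0.1948] w 0.0616 t 12.15 F [ 0.3 -0.3 -2.5]
REL [ 0.1 -0.1 -0.1] [ 4.75 -0.02  2.73]
 j [-0.719  0.43   2.121  1.906  0.724  2.226] P [ 0.5482 -0.2185  0.1948] w 0.0616 t 12.15 F [ 0.3 -0.3 -2.5]
REL [ 0.1 -0.1 -0.1] [ 7.35 -0.02  4.24]
 j [-0.719  0.43   2.121  1.906  0.724  2.226] P [ 0.5482 -0.2185  0.1948] w 0.0616 t 12.15 F [ 0.3 -0.3 -2.5]
```

View pics/p.png

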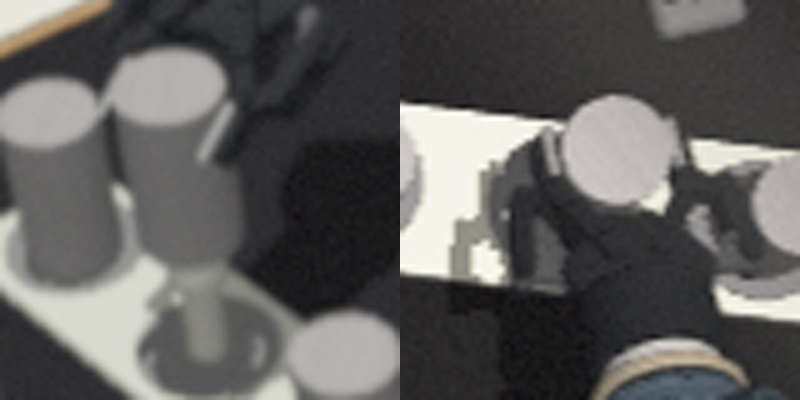

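Both views show the beaker upright and on the line of the peg: top disc centre (413,195) against about (412.6,194.7) predicted, and in the scene crop the axis extrapolates to the peg foot. I'll lower it.

```bash
python3 -m crank '0 0 0 1.5 0 0.87 1;0 0 0 3 0 1.73 1;0 0 0 4.5 0 2.6 1;0 0 0 5.8 0 3.35 1;0 0 0 6.6 0 3.8 1;0 0 0 6.9 0 4 1;0 0 0 6.9 0 4 1'
python3 g.py .11 .10 .09
```

```text
t: 12.83
eef_pos: [0.5494, -0.2192, 0.1179]
eef_rot: [0.501, -0.038, 0.865, 0.022]
contact_force: [0.4, 0.4, -2.5]
gripper_width: 0.0617
REL [0.  0.1 0.1] [0.75 0.08 0.27]
 j [-0.719  0.616  2.127  2.092  0.807  1.969] P [ 0.5494 -0.2192  0.1179] w 0.0617 t 12.83 F [ 0.4  0.4 -2.5]
REL [0.  0.1 0.1] [1.62 0.08 0.77]
 j [-0.719  0.616  2.127  2.092  0.807  1.969] P [ 0.5494 -0.2192  0.1179] w 0.0617 t 12.83 F [ 0.4  0.4 -2.5]
REL [0.  0.1 0.1] [2.48 0.08 1.27]
 j [-0.719  0.616  2.127  2.092  0.807  1.969] P [ 0.5494 -0.2192  0.1179] w 0.0617 t 12.83 F [ 0.4  0.4 -2.5]
```

```bash
python3 -m crank '0 0 0 0.17 0 0.1 1;0 0 0 0.35 0 0.2 1;0 0 0 0.5 0 0.3 1;0 0 0 0.7 0 0.4 1;0 0 0 0.87 0 0.5 1;0 0 0 0.87 0 0.5 1;0 0 0 0.87 0 0.5 1'
python3 -m crank '0 0 0 0.09 0 0.05 1;0 0 0 0.17 0 0.1 1;0 0 0 0.26 0 0.15 1;0 0 0 0.26 0 0.15 1'
```

```text
t: 13.42
eef_pos: [0.5494, -0.2192, 0.1077]
eef_rot: [0.5, -0.038, 0.865, 0.022]
contact_force: [0.4, 0.2, -1.9]
gripper_width: 0.0615
t: 13.75
eef_pos: [0.5494, -0.2191, 0.1045]
eef_rot: [0.5, -0.038, 0.865, 0.022]
contact_force: [-0.0, 0.5, -2.4]
gripper_width: 0.0612
```

```bash
python3 -m crank '0 0 0 0.09 0 0.05 1;0 0 0 0.17 0 0.1 1;0 0 0 0.17 0 0.1 1'
python3 -m crank '0 0 0 0.09 0 0.05 1;0 0 0 0.17 0 0.1 1;0 0 0 0.17 0 0.1 1'
python3 -m crank '0 0 0 0.09 0 0.05 1;0 0 0 0.17 0 0.1 1;0 0 0 0.17 0 0.1 1'
```

```text
t: 14.0
eef_pos: [0.5493, -0.2191, 0.1023]
eef_rot: [0.5, -0.038, 0.865, 0.022]
contact_force: [-0.7, -0.2, -1.9]
gripper_width: 0.061
t: 14.25
eef_pos: [0.5493, -0.2191, 0.1001]
eef_rot: [0.5, -0.038, 0.865, 0.022]
contact_force: [-0.1, 0.6, -2.1]
gripper_width: 0.0616
t: 14.5
eef_pos: [0.5501, -0.2191, 0.1]
eef_rot: [0.502, -0.039, 0.863, 0.022]
contact_force: [-6.9, 2.1, 15.3]
gripper_width: 0.0616
```

```bash
python3 -c "
from h import *
P,Q,s=tool();print(s['torque'],s['contact_force'],Q.as_matrix()[2])"
python3 -m crank '0 0 0 0.03 0 0.02 1;0 0 0 0.05 0 0.03 1;0 0 0 0.05 0 0.03 1;0 0 0 0.05 0 0.03 1' 20
python3 -c "
from h import *
P,Q,s=tool();print(s['torque'],s['contact_force'],Q.as_matrix()[2])
c=snap('wrist');a=snap('scene')
cv2.imwrite('pics/q.png',np.hstack([cv2.resize(c['pixels'],(480,300)),cv2.resize(a['pixels'][130:210,210:290],(300,300),interpolation=cv2.INTER_CUBIC)])[:,:,::-1])"
```

```text
[ 0.65145921 -0.78184927  0.39537909] [-6.93857092  2.10056988 15.25182283] [-8.69419230e-01 -5.70615942e-04 -4.94074769e-01]
t: 14.83
eef_pos: [0.5505, -0.2193, 0.0999]
eef_rot: [0.503, -0.039, 0.863, 0.022]
contact_force: [0.8, 0.2, 4.8]
gripper_width: 0.0611
[ 0.23458407 -0.20425996  0.04443649] [0.80191083 0.20727082 4.80467011] [-0.8702016  -0.00090805 -0.49269498]
```

View pics/q.png

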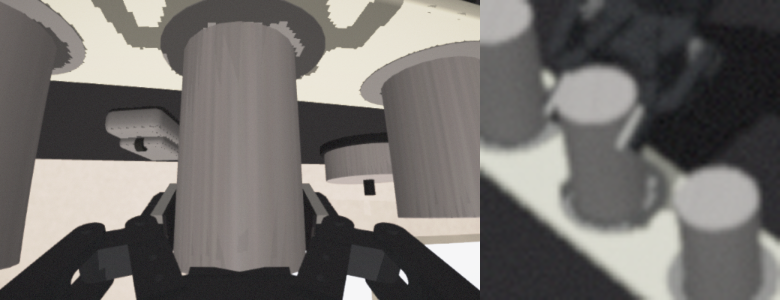

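```bash
python3 -m crank '0 0 0 0.05 0 0.03 1;0 0 0 0.1 0 0.06 1;0 0 0 0.13 0 0.07 1;0 0 0 0.13 0 0.07 1;0 0 0 0.13 0 0.07 1' 20
python3 -c "
from h import *
P,Q,s=tool();print(s['torque'],s['contact_force'],Q.as_matrix()[2])"
```

```text
t: 15.35
eef_pos: [0.551, -0.2194, 0.0998]
eef_rot: [0.505, -0.039, 0.862, 0.022]
contact_force: [-5.6, 2.5, 14.7]
gripper_width: 0.0614
[ 0.76022534 -0.98599549  0.29636836] [-5.56971147  2.51290654 14.70997358] [-0.87198301 -0.00120807 -0.48953464]
```

```bash
python3 -m crank '0 0 0 -0.02 0 -0.01 1;0 0 0 -0.04 0 -0.02 1;0 0 0 -0.04 0 -0.02 1' 20
python3 -m crank '0 0 0 0 0 0 0.2;0 0 0 0 0 0 0;0 0 0 0 0 0 -0.4;0 0 0 0 0 0 -1;0 0 0 0 0 0 -1;0 0 0 0 0 0 -1;0 0 0 0 0 0 -1'
python3 -c "
from h import *
P,Q,s=tool();print(s['torque'],s['contact_force'],Q.as_matrix())"
```

```text
t: 15.6
eef_pos: [0.5509, -0.2194, 0.1001]
eef_rot: [0.505, -0.039, 0.862, 0.022]
contact_force: [1.1, -0.3, 0.5]
gripper_width: 0.0614
t: 16.18
eef_pos: [0.5508, -0.2193, 0.0999]
eef_rot: [0.504, -0.039, 0.862, 0.022]
contact_force: [-0.5, -0.7, 0.1]
gripper_width: 0.0857
[-0.01560695  0.41506854  0.06020012] [-0.48675092 -0.69760931  0.11807716] [[-0.4881998  -0.0889849   0.86818353]
 [-0.04456656  0.99603238  0.07702802]
 [-0.87159324 -0.0010869  -0.49022856]]
```

Released with no load on the wrist. I'll back straight out along the fingers and then check.

```bash
python3 -m crank '0 0 0 0 0 -1 -1;0 0 0 0 0 -2.5 -1;0 0 0 0 0 -5 -1;0 0 0 0 0 -8 -1;0 0 0 0 0 -11 -1;0 0 0 -4 0 -12 -1;0 0 0 -4 0 -12 -1;0 0 0 -4 0 -12 -1'
python3 - <<'E'
from h import *
np.set_printoptions(precision=4,suppress=True)
P,Q,s=tool();print(P,s['contact_force'],s['t'],s['joint_velocities'])
a=snap('scene');b=snap('top')
f=lambda c,x,y,w: cv2.resize(c['pixels'][y:y+w,x:x+w],(400,400),interpolation=cv2.INTER_CUBIC)[:,:,::-1]
cv2.imwrite('pics/f.png',np.hstack([f(a,180,110,130),f(b,335,140,130)]))
for n in ('scene','top'):
    for q in ('other1','mouse','disc_tub','beaker'): print(n,q,[(np.round(np.array(m['at'])*[640,400],1),round(m['conf'],2)) for m in cams.mark_of(n,q)[:5]])
print(proj(a,[.5474,-.2193,.122]),proj(b,[.5474,-.2193,.122]))
E
```

```text
t: 16.85
eef_pos: [0.4662, -0.2274, 0.196]
eef_rot: [0.506, -0.04, 0.862, 0.02]
contact_force: [0.2, 0.8, 0.5]
gripper_width: 0.0852
[ 0.4662 -0.2274  0.196 ] [0.1552 0.7944 0.4852] 16.85 [ 0.0114  0.0695  0.0191  0.0178  0.0041 -0.048 ]
scene other1 [(array([212.7, 132.7]), 0.95), (array([270.5, 182.2]), 0.74)]
scene mouse [(array([186.4, 205.1]), 0.8)]
scene disc_tub [(array([242.4, 273.9]), 0.79)]
scene beaker [(array([459.8, 269.5]), 0.96), (array([400.5, 317. ]), 0.74), (array([384.5, 183.9]), 0.7), (array([272.5, 183.6]), 0.49)]
top other1 [(array([363.4, 196. ]), 0.79), (array([447.2, 207.4]), 0.74)]
top mouse [(array([427.2, 153.6]), 0.93)]
top disc_tub []
top beaker [(array([190.7, 229.8]), 0.93), (array([209.8, 168.5]), 0.88), (array([287. , 270.8]), 0.83), (array([406.1, 197.9]), 0.73), (array([401.4, 204.3]), 0.45)]
[[240.6355 153.5955]] [[407.0281 200.2165]]
```

View pics/f.png

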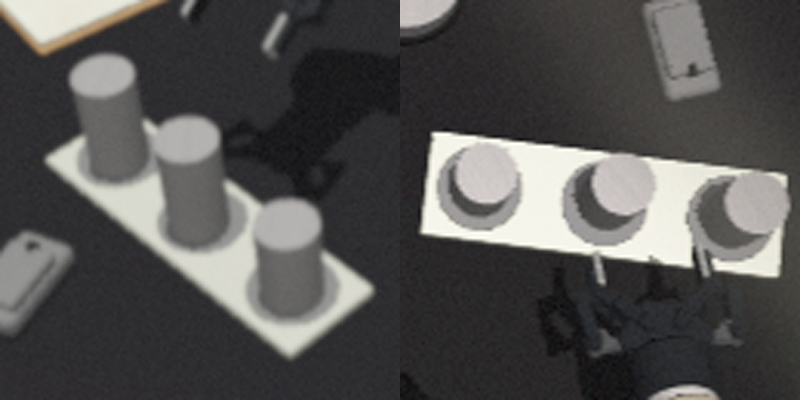

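The beaker stands upright over the middle peg, its whole rim on the plate, with the disc at top crop (624,184). The neighbours are undisturbed and the gripper is clear, so I'm handing in.

```bash
python3 -m crank '0 0 0 0 0 -1 -1;0 0 0 0 0 -1 -1;0 0 0 0 0 -1 -1' && python3 -c "
from bench import bot
print(bot.job_done())"
```

```text
t: 17.6
eef_pos: [0.4575, -0.2276, 0.198]
eef_rot: [0.504, -0.038, 0.862, 0.022]
contact_force: [0.8, 0.3, -0.2]
gripper_width: 0.0853
the job is handed in; nothing more can be done
None
```

The rinsed beaker now stands mouth down over the middle peg (peg1), which was the empty one, and the job is handed in at t = 17.6 s.

- **How it went:** I gripped the beaker across its sides on the rest, lifted it and turned it mouth down on the way over. I then lowered it in small steps until it met the plate. I pressed to about 15 N and it went no lower. I took the load off, opened the gripper and backed out along the fingers.
- **Final pictures:** The beaker is upright and its rim looks flat on the plate. The two drying beakers and the mouse look unmoved. The gripper is clear, and the wrist force was about 1 N or less, which is noise level.
- **What disagreed:** The beaker sat about 8 mm further back in the jaws than I had planned. I saw this in the wrist and top pictures and corrected for it before lowering. The scene camera also appears to be off by about 3 pixels, so I relied mostly on the top camera for the peg position.
- **Not fully confirmed:** During contact the wrist torque hinted that the rim may have pressed slightly harder on one side. I saw no tilt in the pictures afterwards. In the last top picture the network did not find the disc tub, but the scene camera had it within about 3 pixels of its start position. I did not check the gel bottle again at the end.

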